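# Bleed the workshop air tank through its lock-nut valve

## Task

Empty the small air tank on the leather worker's bench: unscrew the tiny knurled lock nut on its valve (anticlockwise seen from above) until it comes to its stop, then feel for the freed valve tip and press it well down with the fingers, gently, and hold it down for about two seconds before letting it spring back up. Do not force the tip, leave the nut unscrewed, and do not disturb the other things on the bench.

Things in the scene. Friction and masses are not known exactly. Their poses are not given: they have to be found in the camera images.
- air_tank: grey steel air tank, a cylinder 90 mm wide and 204 mm long lying along its own y on two rubber saddles, fixed; origin under its centre at bench height, z up; tank top 107 mm up. On top a 26 mm wide brass bung (at y = 30 mm) carries the valve; a round gauge stands at y = -62 mm, to 158 mm above the bench; an outlet cock sticks out to y = -127 mm.
- bung (a point): centre of the bung's top face, 114 mm above the bench, on the valve's upright axis. Going up from here: rigid brass stem 11 mm wide, core 9 mm wide, lock nut, steel pin 6 mm wide, and on its end the valve tip, a button 8 mm wide, 5 mm tall. How far the stem stands out of the bung differs by up to 12 mm and is not measured.
- nut_nominal (a point): a point fixed to the tank on the valve's axis, 48 mm above the bung: middle of the heights that the nut's centre can have while screwed down, which lie from 6 mm below to 6 mm above this point. The stem is 11 mm wide up to 20 mm under the nut's centre. The top of the valve tip is always 23 mm above the screwed-down nut's centre, so 17 to 29 mm above this point; find it by feel.
- lock_nut (a joint): turn of the lock nut (round knurled brass nut on the pin, 16 mm wide, 12 mm tall), rad: 0 = screwed down, grows anticlockwise seen from above, 3.6 = fully unscrewed, a rigid stop; 3.2 or more counts as unscrewed; starts at 0 to 0.4. Thread so fine that it does not visibly climb the pin. Friction 0.03 N m; it stays where it is left. It takes several grasps.
- valve_tip (a joint): how far the valve pin (with tip and nut) is pressed down, m: 0 = up (closed), 0.006 = rigid stop. Locked rigidly until the nut has turned 2.4 to 2.7 rad, free beyond. Spring: starts to move at 3 N, 1 N more for each mm, 9 N at the stop. Well down means 4 mm or more; over 14 N on the tip damages it.
- mug: white mug with a handle, 82 mm wide, 95 mm tall; bystander, loose, origin at its underside; leave it alone.
- dye_jar: amber glass jar with a steel lid, 66 mm wide, 70 mm tall; bystander, loose, origin at its underside; leave it alone.
- glue_bottle: white squeeze bottle with a thin nozzle, 52 mm wide, 130 mm tall; bystander, loose, origin at its underside; leave it alone.
- thread_spool: wooden thread spool, 38 mm wide, 43 mm tall, beside the tank; bystander, loose, origin at its underside; leave it alone.
- awl: awl with a wooden handle, 150 mm long, lying along its own x beside the tank; bystander, loose, origin at its underside; leave it alone.

How it is judged (in metres and radians):
On the way, in this order (a step that is already met when the one before it is completed fails the run):
1. the lock nut is unscrewed to its stop (3.2 rad or more of 3.6) (value of joint lock_nut above 3.2 rad), for 0.2 s.
2. the fingers press on the valve tip and keep it at least 4 mm down for 1 s (value of joint lock_nut above 3.2 rad and value of joint valve_tip above 0.004 m and contact force between the fingers and valve_tip_c0 above 1 N), for 1 s.
At the end, for the whole second after the job is handed in: the lock nut is still unscrewed (3.2 rad or more) and the valve tip has sprung back up (less than 1 mm down) (value of joint lock_nut above 3.2 rad and value of joint valve_tip below 0.001 m); the robot touches nothing.
It fails at once if more than 14 N on the valve tip (contact force between anything else and valve_tip_c0 above 14 N).
It fails at once if another thing on the bench is moved by more than 20 mm (distance of any of mug, dye_jar, glue_bottle, thread_spool, awl from where it was at the start of the episode above 0.02 m).
It also fails if it takes over 64 s, if anything falls off the work surface, if the arm or the gripper's body presses on something with over 40 N, if the wrist force passes 120 N, or if a joint passes its speed limit or range.

## Robot

A 6-joint arm with a two-finger parallel gripper is mounted at the origin on the work surface. World frame = base frame: x ahead of the robot, y to its left, z up, the work surface at z = 0. Lengths are in mm, angles in rad, forces in N, time in s.
With the tool pointing down it reaches from about 350 to 975 mm from the base axis. Payload 7.1 kg.
Tool frame: the origin (TCP) lies at the very end of the fingers, on their centre line; the grasp point (between the pads) lies 19 mm behind it; z points along the fingers, y is the line along which they close (so a half turn about z gives the same grasp; the last joint's range is limited). The gripper opens to 88 mm and grips with 3 to 60 N. Pads are 20 mm wide; open, the fingers measure 115 mm over their backs; the gripper's body (75 mm by 178 mm) begins 61 mm behind the grasp point.
Start: joints at [1.235, 0.423, 1.63, -0, 1.089, -0.019], TCP at [194.673, 593.891, 198.475] pointing down, gripper open.
Joint ranges: [-3, 3], [-0.9, 2.11], [0.09, 2.58], [-1.31, 4.45], [0.11, 2.69], [-2.54, 2.54]. Speed limits (rad/s): [2.39, 2.39, 3.01, 3.14, 3.14, 3.14].

## Interface

Orientations are given as a rotation vector (axis times angle).
In Python, from workcell import get_obs, get_image, job, models gives the robot as it stands.
- The arm moves only by the tool jog_arm, never from a script. Its argument "increments" is one flat list of numbers, 7 for each row, row after row: the turn, a rotation vector about the tool's x, y, z in degrees, then the shift along the tool's x, y, z in mm, then the opening in per cent of the stroke, from 0 (shut) to 100 (fully open). A call has 1 to 12 rows; each row shifts and turns the commanded pose from where the row before left it, along the tool's axes as they then stand; what a row does not reach is not made up. A row lasts 1/8 s, in which the tool goes at most 62.5 mm and 10.7 degrees, less where a joint would pass 70% of its speed; a pose out of reach is approached as far as the arm can. A call is refused whole if a number of a shift passes 62.5 or a number of a turn 10.7, either way. A call with a gripper value outside its range is refused whole. The fingers move at their own pace and stop on an object; the grip force is fixed at half the most. Time passes only in rows, so rows that do not move let the fingers close. It gives the time, the measured TCP pose, the force, the opening and the grip force at its end, in the units of the state.
- get_obs(): the state, without advancing time (a new reading comes with each control period).
- get_image(name): name is "scene" or "side" or "wrist"; returns a dict with "pixels" (420x560x3 uint8, blue, green, red), "depth" (420x560 float32, mm along the optical axis (not along the pixel's ray), 0 where there is no reading), "fx", "fy", "cx", "cy" (pixels), "cam_to_world" (4x4, takes a point from camera to world coordinates); the wrist camera has in their place "tool_from_camera" (4x4, takes a point from camera to tool coordinates, whose origin is the TCP and whose axes are the flange's). Camera axes: x right, y up, looking along -z (the intrinsics and any distortion apply to the point x, -y, -z); pixel columns grow to the right and rows downward; lengths in mm; the calibration is good to about 2 mm. A picture is of the moment at which its call begins: read the wrist's pose just before it.
- job.close_job(): hands the job in; it is judged then, once.
Trained networks look in the newest picture that a camera, given by its name, has taken for a name from the list of things; names that differ only in an ending like _2 or _b are one class to them, and where a whole thing is asked for, a point or a joint stands for the part that bears it (a point fixed in the world has none). Each returns a list of dicts, best first, with "p" (0 to 1); they miss things now and then, are a little off and sometimes report something else, mostly with a low value. They report only what shows in the picture. A call takes as long as a camera call.
- models.look_for(target, camera): "centre" ([x, y, z] in mm, in world coordinates, good to about 4 mm: the middle of the surface that is visible of it).
- models.regions_of(target, camera): "region" (420x560 bool, what is visible of it).
The state is a dict: "t": time; "qpos": joint angles; "qvel": joint speeds; "joint_torque": joint torques, N m; "ee_pos": TCP position; "orientation": TCP orientation; "ft_force": force on the tool from outside, world axes, zero at the start; "moment": the same for the moment, N m; "width": finger opening in mm; "grasp_force": force on a finger pad.
Only numpy, scipy, OpenCV 4.12 (cv2) and the standard library are available. Lean on these libraries where they do the work, as an engineer would, in place of code of your own. Each camera call takes 0.05 s, during which the arm holds its last target. There are 200 camera calls.

## Working session

There is one attempt and no reset: what is moved stays moved. The work goes in short steps, Python scripts to look and compute and a tool call to move; the robot and the scene stay as the last step left them, time stands still between calls to the robot, and variables do not carry over. Pictures are saved under pics/ and viewed, at most 10 in all, crops included, and the job is handed in when it is done.

Besides the shell and the picture viewer there is one more tool, called after "Emit:" by a JSON object that holds its "fn" and its "kwargs", one argument or row to a line. jog_arm: Moves the arm, as the interface text tells. Its arguments: {"type":"object","properties":{"increments":{"type":"array"}},"required":["increments"]}

```bash
mkdir -p pics; cat > h.py <<'E'
import numpy as np, cv2
from workcell import get_obs, get_image, job, models
from scipy.spatial.transform import Rotation as R
def pts(im):
    d=im["depth"].astype(float); v,u=np.mgrid[0:420,0:560]
    x=(u-im["cx"])/im["fx"]*d; y=(v-im["cy"])/im["fy"]*d
    P=np.stack([x,-y,-d,np.ones_like(d)],-1)
    if "cam_to_world" in im: T=np.array(im["cam_to_world"])
    else:
        o=get_obs(); W=np.eye(4); W[:3,:3]=R.from_rotvec(o["orientation"]).as_matrix(); W[:3,3]=o["ee_pos"]; T=W@np.array(im["tool_from_camera"])
    return (P@T.T)[...,:3]
E
python3 - <<'E'
from h import *
o=get_obs(); print({k:np.round(v,3) for k,v in o.items()})
for c in ["scene","side"]:
    im=get_image(c); cv2.imwrite(f"pics/{c}.png",im["pixels"])
    for n in ["air_tank","bung","lock_nut","valve_tip","mug","dye_jar","glue_bottle","thread_spool","awl"]:
        print(c,n,[(np.round(r["centre"]).tolist(),round(r["p"],2)) for r in models.look_for(n,c)[:2]])
ims=[cv2.imread(f"pics/{c}.png") for c in ["scene","side"]]
cv2.imwrite("pics/both.png",cv2.resize(np.vstack(ims),(400,600)))
E
```

```text
{'t': np.float64(0.0), 'qpos': array([ 1.235,  0.424,  1.631, -0.   ,  1.089, -0.019]), 'qvel': array([-0.001,  0.   , -0.001, -0.   , -0.   ,  0.   ]), 'joint_torque': array([-0.0000e+00, -5.4465e+01, -2.7366e+01,  6.4000e-02,  2.3000e-02,
       -0.0000e+00]), 'ee_pos': array([194.478, 593.334, 197.719]), 'orientation': array([-4.960e-01, -3.102e+00,  2.000e-03]), 'ft_force': array([ 0.275,  0.82 , -0.15 ]), 'moment': array([-0.002, -0.054, -0.039]), 'grasp_force': np.float64(0.0), 'width': np.float64(87.655)}
scene air_tank [([561.0, -78.0, 96.0], 0.96)]
scene bung [([559.0, -75.0, 90.0], 0.83)]
scene lock_nut []
scene valve_tip [([568.0, -20.0, 169.0], 0.45)]
scene mug [([454.0, 355.0, 64.0], 0.82)]
scene dye_jar [([618.0, -326.0, 72.0], 0.59)]
scene glue_bottle [([459.0, -339.0, 67.0], 0.65), ([619.0, -327.0, 71.0], 0.42)]
scene thread_spool [([606.0, -151.0, 40.0], 0.61)]
scene awl [([570.0, 262.0, 20.0], 0.76)]
side air_tank [([521.0, -71.0, 97.0], 0.78)]
side bung [([522.0, -70.0, 97.0], 0.75)]
side lock_nut []
side valve_tip [([562.0, -19.0, 167.0], 0.55)]
side mug [([441.0, 364.0, 58.0], 0.59)]
side dye_jar [([594.0, -321.0, 72.0], 0.56), ([592.0, -142.0, 43.0], 0.5)]
side glue_bottle []
side thread_spool [([591.0, -143.0, 42.0], 0.63)]
side awl [([558.0, 267.0, 22.0], 0.54)]
```

View pics/scene.png

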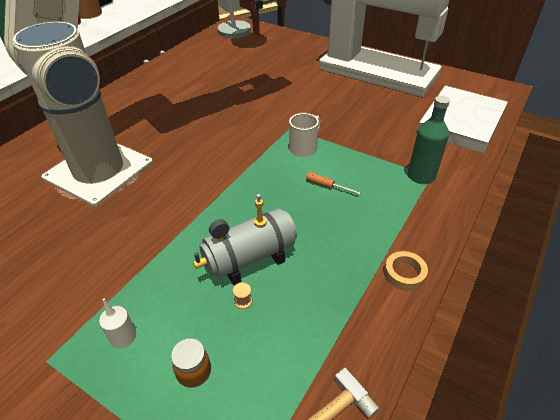

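View pics/side.png

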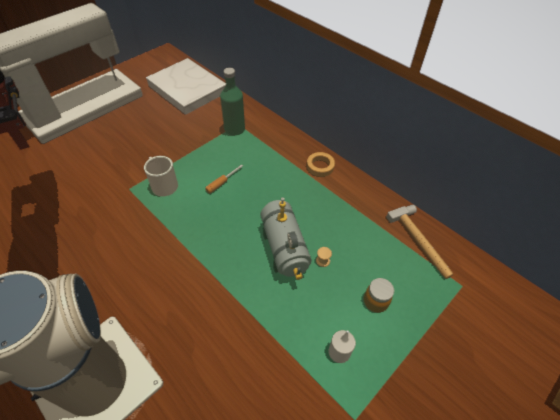

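The scene view shows the tank at about (248,243), with the valve at (259,208), the gauge at (219,230) and the spool at (242,295). In the side view the valve is at (283,208) and the gauge at (292,242). I'll measure the valve from depth.

```bash
python3 - <<'E'
from h import *
for c in ["scene","side"]:
    im=get_image(c); P=pts(im)
    for lo,hi in [(118,135),(135,150),(150,160),(160,170),(170,180),(180,190),(190,210)]:
        m=(abs(P[...,0]-560)<120)&(abs(P[...,1]+60)<130)&(P[...,2]>lo)&(P[...,2]<hi)&(im["depth"]>0)
        mv=m&(np.hypot(P[...,0]-565,P[...,1]+20)<35); mg=m&~mv
        for t,k in (("valve",mv),("other",mg)):
            if k.sum(): print(c,lo,hi,t,k.sum(),P[k].mean(0).round(1),P[k].min(0).round(),P[k].max(0).round())
E
```

```text
scene 118 135 valve 34 [566.4 -20.8 126.2] [561. -25. 118.] [570. -15. 135.]
scene 118 135 other 77 [ 526.4 -103.   127.9] [ 514. -119.  119.] [535. -88. 134.]
scene 135 150 valve 28 [565.6 -21.2 142.5] [561. -25. 135.] [569. -16. 149.]
scene 135 150 other 124 [ 524.  -104.2  142.9] [ 506. -120.  135.] [536. -82. 150.]
scene 150 160 valve 11 [565.3 -22.4 154.6] [561. -26. 150.] [568. -17. 159.]
scene 150 160 other 101 [ 521.3 -100.8  154.5] [ 508. -114.  150.] [533. -86. 159.]
scene 160 170 valve 43 [566.9 -21.1 165.8] [558. -27. 160.] [573. -11. 170.]
scene 170 180 valve 18 [564.3 -20.7 173.3] [558. -26. 170.] [569. -13. 179.]
scene 180 190 valve 15 [565.1 -19.3 185.1] [561. -24. 181.] [568. -15. 189.]
side 118 135 valve 16 [558.9 -19.6 126.3] [556. -23. 120.] [565. -16. 134.]
side 118 135 other 23 [ 509.9 -100.5  129.7] [ 503. -117.  122.] [517. -81. 135.]
side 135 150 valve 17 [559.3 -19.4 143.2] [555. -22. 135.] [563. -15. 150.]
side 135 150 other 48 [ 510.  -105.9  143.4] [ 502. -117.  136.] [518. -81. 150.]
side 150 160 valve 5 [559.  -20.6 155.7] [554. -23. 150.] [563. -19. 160.]
side 150 160 other 75 [515.8 -99.5 154.2] [ 503. -115.  150.] [530. -83. 159.]
side 160 170 valve 29 [559.9 -19.3 166.4] [554. -25. 161.] [571.  -9. 170.]
side 170 180 valve 10 [560.7 -19.  174. ] [558. -23. 170.] [564. -11. 178.]
side 180 190 valve 9 [561.4 -18.1 184.7] [558. -21. 181.] [565. -14. 188.]
```

Emit:
{"fn": "jog_arm", "kwargs": {
  "increments": [0,0,0,-45,-38.7,-9,50,0,0,0,-45,-38.7,-9,50,0,0,0,-45,-38.7,-9,50,0,0,0,-45,-38.7,-9,50,0,0,0,-45,-38.7,-9,50,0,0,0,-45,-38.7,-9,50,0,0,0,-45,-38.7,-9,50,0,0,0,-45,-38.7,-9,50,0,0,0,-45,-38.7,-9,50,0,0,0,-45,-38.7,-9,50,0,0,0,-45,-38.7,-9,50,0,0,0,-45,-38.7,-9,50]
}}

```text
t: 2.6
ee_pos: [563.9, -17.5, 307.0]
orientation: [0.496, 3.102, 0.0]
ft_force: [0.9, 1.3, 0.2]
width: 43.6
grasp_force: 0.0
```

Emit:
{"fn": "jog_arm", "kwargs": {
  "increments": [0,0,10.5,0,0,0,50,0,0,10.5,0,0,0,50,0,0,10.5,0,0,0,50,0,0,10.5,0,0,0,50,0,0,10.5,0,0,0,50,0,0,10.5,0,0,0,50,0,0,10.5,0,0,0,50,0,0,10.5,0,0,0,50,0,0,10.5,0,0,0,50]
}}

```text
t: 3.72
ee_pos: [563.1, -15.6, 306.5]
orientation: [2.62, 1.734, 0.0]
ft_force: [0.0, 0.1, 1.4]
width: 44.0
grasp_force: 0.0
```

Emit:
{"fn": "jog_arm", "kwargs": {
  "increments": [0,0,10.5,0,0,0,50,0,0,10.5,0,0,0,50,0,0,10.5,0,0,0,50,0,0,10.5,0,0,0,50,0,0,10.5,0,0,0,50,0,0,10.5,0,0,0,50,0,0,10.5,0,0,0,50,0,0,10.5,0,0,0,50,0,0,0,0,0,0,50,0,0,0,0,0,0,50]
}}

```text
t: 4.97
ee_pos: [563.1, -15.6, 306.5]
orientation: [3.109, -0.449, 0.0]
ft_force: [-0.1, -0.5, -0.5]
width: 44.0
grasp_force: 0.0
```

```bash
python3 - <<'E'
from h import *
o=get_obs(); print({k:np.round(v,3) for k,v in o.items() if k in("t","qpos","ee_pos","orientation","ft_force","width")})
im=get_image("wrist"); cv2.imwrite("pics/w1.png",im["pixels"]); P=pts(im)
np.set_printoptions(suppress=True); print(np.round(im["tool_from_camera"],3), R.from_rotvec(o["orientation"]).as_matrix().round(3))
for lo,hi in [(160,167),(167,173),(173,180),(180,186),(186,195)]:
    m=(np.hypot(P[...,0]-562,P[...,1]+20)<25)&(P[...,2]>lo)&(P[...,2]<hi)&(im["depth"]>0)
    if m.sum(): print(lo,hi,m.sum(),P[m].mean(0).round(1),P[m].min(0).round(1),P[m].max(0).round(1), np.argwhere(m).mean(0).round())
for n in["lock_nut","valve_tip"]: print(n,models.look_for(n,"wrist")[:2])
E
```

```text
{'t': np.float64(4.975), 'qpos': array([-0.049,  0.223,  1.656, -0.   ,  1.262,  1.809]), 'ee_pos': array([563.102, -15.63 , 306.487]), 'orientation': array([ 3.109, -0.449,  0.   ]), 'ft_force': array([-0.147, -0.496, -0.463]), 'width': np.float64(44.015)}
[[   0.001    0.956    0.292   80.138]
 [   1.      -0.      -0.001    0.239]
 [  -0.001    0.292   -0.956 -185.939]
 [   0.       0.       0.       1.   ]] [[ 0.959 -0.283  0.   ]
 [-0.283 -0.959 -0.   ]
 [ 0.     0.    -1.   ]]
160 167 33 [567.4 -20.  164. ] [559.3 -26.8 160.1] [570.5  -9.8 166.9] [185. 285.]
167 173 150 [564.2 -18.9 169.9] [554.  -26.7 167.3] [570.4 -10.2 172.9] [189. 285.]
173 180 8 [564.8 -19.4 176.1] [564.1 -21.2 173.8] [565.4 -16.6 178.6] [190. 285.]
180 186 13 [564.7 -18.5 185.2] [560.6 -21.7 183.6] [566.4 -15.2 185.9] [193. 284.]
186 195 47 [562.5 -18.4 187.1] [559.1 -21.9 186. ] [566.2 -14.7 189. ] [196. 285.]
lock_nut [{'centre': [563.7, -18.2, 167.7], 'p': 0.65}]
valve_tip [{'centre': [567.7, -19.3, 170.3], 'p': 0.5}]
```

View pics/w1.png

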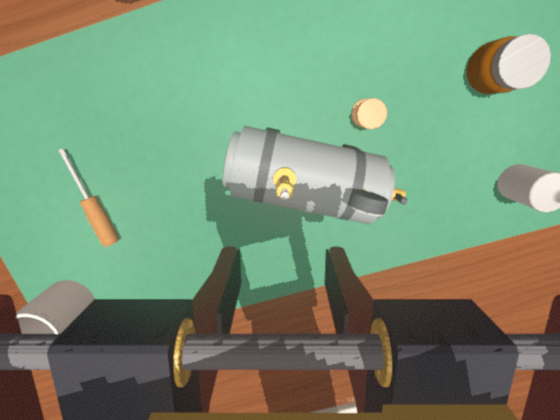

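The wrist view shows the tank, with the valve at about (285,190) between the open fingers; the bystanders are clear. I put the valve axis at about (562.5, -18.7), the nut centre at z≈165 and the tip top at ≈188. Descending to grasp.

Emit:
{"fn": "jog_arm", "kwargs": {
  "increments": [0,0,0,0.3,3.1,30,50,0,0,0,0,0,40,50,0,0,0,0,0,40,50,0,0,0,0,0,30,50,0,0,0,0,0,18.5,50,0,0,0,0,0,0,50,0,0,0,0,0,0,50]
}}

```text
t: 6.0
ee_pos: [563.2, -18.7, 148.8]
orientation: [-3.109, 0.454, -0.002]
ft_force: [-0.5, -0.1, 1.3]
width: 44.0
grasp_force: 0.0
```

Emit:
{"fn": "jog_arm", "kwargs": {
  "increments": [0,0,0,0,0,0,10,0,0,0,0,0,0,10,0,0,0,0,0,0,10,0,0,0,0,0,0,10]
}}

```text
t: 6.5
ee_pos: [562.6, -18.6, 148.2]
orientation: [-3.108, 0.455, -0.0]
ft_force: [0.5, 1.3, 0.9]
width: 9.7
grasp_force: 0.8
```

```bash
python3 - <<'E'
from h import *
o=get_obs(); print({k:np.round(v,3) for k,v in o.items()})
im=get_image("wrist"); cv2.imwrite("pics/w2.png",im["pixels"])
E
```

```text
{'t': np.float64(6.5), 'qpos': array([-0.054,  0.397,  1.807,  0.   ,  0.937,  1.807]), 'qvel': array([ 0.002,  0.002, -0.001,  0.006, -0.003,  0.   ]), 'joint_torque': array([-2.4100e-01, -4.9644e+01, -2.4050e+01, -1.6900e-01, -2.3000e-02,
       -1.0000e-03]), 'ee_pos': array([562.61 , -18.65 , 148.161]), 'orientation': array([-3.108,  0.455, -0.   ]), 'ft_force': array([0.49 , 1.336, 0.902]), 'moment': array([ 0.285,  0.045, -0.039]), 'grasp_force': np.float64(0.829), 'width': np.float64(9.722)}
```

View pics/w2.png

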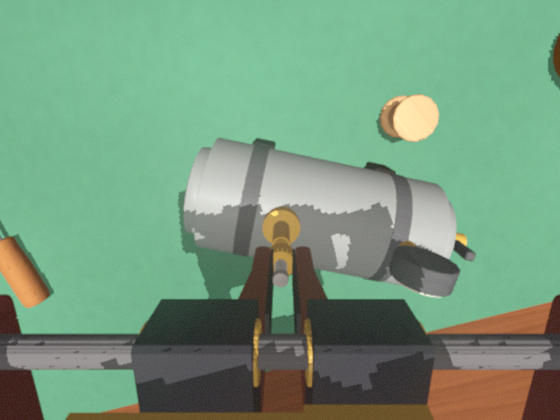

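The nut (283,258) and tip (281,280) appear between the finger ends, but the 9.7 mm opening is narrower than the nut. Checking with depth.

```bash
python3 - <<'E'
from h import *
o=get_obs(); print(o["width"],o["grasp_force"])
im=get_image("wrist"); T=np.linalg.inv(np.array(im["tool_from_camera"]))
for z in (0,-10,-19,-30,-40):
    for y in (-5,5):
        p=T@[0,y,z,1]; print(z,y,(im["cx"]+im["fx"]*p[0]/-p[2]).round(),(im["cy"]+im["fy"]*-p[1]/-p[2]).round(), "depth",-p[2].round())
P=pts(im)
for r in range(205,305,5):print(r,[P[r,c].round().astype(int).tolist() for c in (262,270,276,281,286,292,300)])
I=im["pixels"][180:320,200:360]; cv2.imwrite("pics/c.png",cv2.resize(I,None,fx=4,fy=4,interpolation=cv2.INTER_CUBIC))
E
```

```text
9.423220308280682 1.2666228041052818
0 -5 273.0 247.0 depth 201.0
0 5 290.0 247.0 depth 201.0
-10 -5 273.0 255.0 depth 192.0
-10 5 290.0 255.0 depth 192.0
-19 -5 272.0 262.0 depth 183.0
-19 5 291.0 262.0 depth 183.0
-30 -5 272.0 271.0 depth 173.0
-30 5 291.0 271.0 depth 173.0
-40 -5 271.0 281.0 depth 163.0
-40 5 292.0 281.0 depth 163.0
205 [[579, -9, 104], [578, -14, 105], [577, -18, 104], [576, -22, 104], [574, -25, 104], [573, -29, 104], [572, -34, 105]]
210 [[577, -8, 107], [575, -13, 106], [575, -18, 112], [574, -21, 112], [574, -25, 114], [570, -28, 106], [568, -33, 104]]
215 [[573, -7, 106], [574, -13, 114], [572, -17, 113], [571, -20, 113], [570, -24, 114], [569, -28, 113], [565, -33, 106]]
220 [[569, -6, 107], [570, -12, 114], [569, -16, 114], [568, -19, 114], [567, -23, 113], [566, -27, 114], [562, -31, 106]]
225 [[566, -5, 106], [566, -11, 113], [568, -16, 120], [567, -19, 122], [566, -22, 120], [562, -26, 114], [561, -31, 115]]
230 [[562, -4, 106], [563, -10, 113], [567, -16, 129], [568, -19, 132], [639, -42, 334], [559, -25, 113], [558, -30, 114]]
235 [[558, -2, 105], [56
[... 977 characters left out ...]
203], [574, -17, 201], [566, -17, 187], [565, -19, 187], [565, -21, 187], [563, -24, 186], [571, -29, 204]]
280 [[576, -14, 208], [573, -16, 204], [563, -16, 187], [563, -18, 187], [562, -21, 188], [561, -23, 187], [571, -29, 208]]
285 [[576, -14, 212], [573, -16, 208], [561, -15, 187], [560, -17, 187], [559, -20, 187], [559, -23, 188], [570, -29, 210]]
290 [[575, -14, 215], [573, -17, 212], [456, 20, 2], [454, 15, 0], [452, 10, 1], [557, -22, 188], [571, -29, 215]]
295 [[576, -15, 219], [573, -17, 216], [449, 22, 0], [447, 17, 0], [447, 12, 1], [554, -21, 188], [571, -28, 218]]
300 [[575, -15, 222], [573, -17, 220], [443, 24, 1], [441, 19, 0], [440, 14, 0], [552, -20, 189], [571, -28, 223]]
```

View pics/c.png

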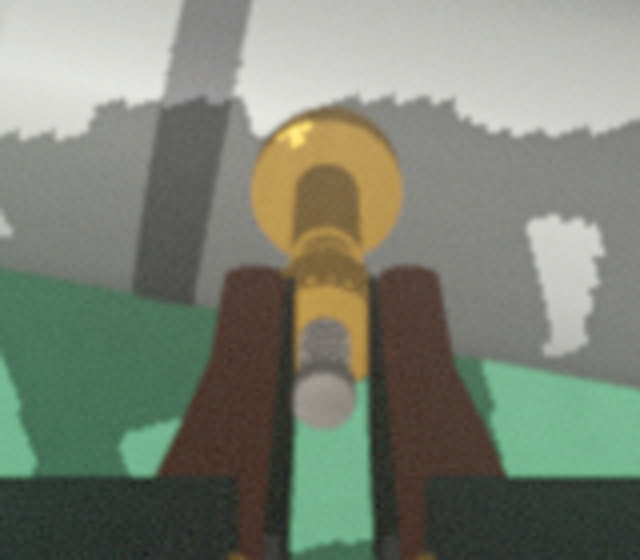

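The nut looks partly hidden by the pads, and finger-face points end near z≈175 although the TCP reads 148. I'll check the finger ends with the fixed cameras.

```bash
python3 - <<'E'
from h import *
o=get_obs(); print(o["width"],o["grasp_force"],o["ee_pos"].round(1),o["moment"].round(3),o["ft_force"].round(1))
out=[]
for c in ["scene","side"]:
    im=get_image(c); P=pts(im); px=im["pixels"]
    for lo in range(136,230,6):
        m=(np.hypot(P[...,0]-562,P[...,1]+19)<45)&(P[...,2]>=lo)&(P[...,2]<lo+6)&(im["depth"]>0)
        if m.sum(): print(c,lo,m.sum(),P[m].min(0).round(),P[m].max(0).round(),px[m].mean(0).round())
    r,cc=((205,259),(208,283))[c=="side"]
    out.append(cv2.resize(px[r-60:r+50,cc-55:cc+55],(400,400),interpolation=cv2.INTER_CUBIC))
cv2.imwrite("pics/f.png",np.hstack(out))
E
```

```text
9.023693210331187 1.229858212172985 [562.7 -18.3 148.1] [ 0.389  0.107 -0.012] [1.3 2.  0.7]
scene 136 11 [560. -24. 136.] [570. -18. 141.] [ 33.  80. 102.]
scene 142 12 [562. -24. 143.] [569. -17. 148.] [ 38.  91. 119.]
scene 148 8 [562. -24. 149.] [569. -16. 154.] [ 41.  91. 109.]
scene 154 8 [562. -25. 155.] [571. -20. 160.] [ 44.  92. 105.]
scene 160 13 [559. -26. 160.] [573. -17. 166.] [ 38.  83. 101.]
scene 166 12 [566. -25. 166.] [572. -14. 172.] [ 43. 101. 132.]
scene 172 36 [551. -35. 172.] [578. -10. 178.] [31. 42. 54.]
scene 178 34 [550. -35. 178.] [578. -10. 184.] [22. 28. 49.]
scene 184 43 [548. -34. 184.] [579. -10. 190.] [27. 33. 50.]
scene 190 35 [549. -36. 190.] [578. -10. 195.] [26. 31. 49.]
scene 196 40 [550. -35. 196.] [579. -10. 202.] [25. 30. 47.]
scene 202 34 [552. -36. 202.] [578. -10. 208.] [23. 28. 46.]
scene 208 44 [550. -37. 208.] [578.  -9. 214.] [24. 29. 50.]
scene 214 36 [550. -38. 214.] [578.  -9. 220.] [22. 26. 47.]
scene 220 45 [550. -38. 220.] [579.  -6. 226.] [25. 31. 50.]
scene 226 36 [554. -41. 226.] [580.  -5. 232.] [25. 32. 54.]
side 136 6 [556
[... 178 characters left out ...]
64. -23. 159.] [564. -23. 159.] [43. 67. 79.]
side 160 7 [554. -25. 160.] [559. -14. 165.] [46. 71. 82.]
side 166 5 [555. -30. 168.] [561. -10. 172.] [70. 86. 92.]
side 172 12 [549. -30. 172.] [560.  -4. 178.] [43. 60. 62.]
side 178 13 [548. -30. 178.] [561.  -5. 184.] [35. 50. 55.]
side 184 18 [547. -31. 185.] [560.  -2. 189.] [35. 51. 53.]
side 190 12 [549. -31. 190.] [558.  -4. 195.] [34. 49. 52.]
side 196 15 [547. -30. 196.] [560.  -3. 202.] [35. 50. 50.]
side 202 10 [547. -30. 202.] [555.  -8. 208.] [31. 45. 49.]
side 208 5 [546. -30. 211.] [548. -24. 214.] [31. 43. 52.]
side 214 3 [546. -29. 216.] [550. -24. 218.] [32. 45. 52.]
side 220 3 [547. -29. 220.] [549. -23. 221.] [34. 46. 50.]
```

View pics/f.png

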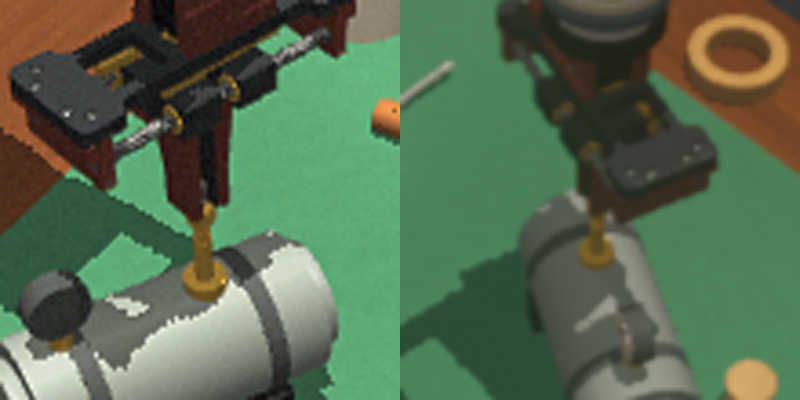

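Both fixed cameras confirm it: the finger ends are at z≈173, just above the nut (top 171). They sit about 25 mm short of the reported TCP, so the fingers closed round the tip without gripping anything. I'll reopen, go 25 mm lower and grip the nut.

Emit:
{"fn": "jog_arm", "kwargs": {
  "increments": [0,0,0,0,0,0,40,0,0,0,0,0,0,40,0,0,0,0,0,0,40,0,0,0,0,0,0,40,0,0,0,0,0,8,40,0,0,0,0,0,8,40,0,0,0,0,0,8,40,0,0,0,0,0,0,40]
}}

```text
t: 7.7
ee_pos: [561.8, -18.6, 122.9]
orientation: [3.108, -0.455, -0.003]
ft_force: [0.2, 0.7, 0.5]
width: 35.0
grasp_force: 0.0
```

Emit:
{"fn": "jog_arm", "kwargs": {
  "increments": [0,0,0,0,0,0,10,0,0,0,0,0,0,10,0,0,0,0,0,0,10,0,0,0,0,0,0,10,0,0,0,0,0,0,10,0,0,0,0,0,0,10]
}}

```text
t: 8.45
ee_pos: [563.1, -17.8, 124.3]
orientation: [-3.107, 0.455, -0.002]
ft_force: [2.1, 6.4, -0.6]
width: 15.0
grasp_force: 30.0
```

Grip is solid on the nut (15 mm, 30 N). I'll re-centre by 0.8 mm to relieve the side force, then turn anticlockwise.

Emit:
{"fn": "jog_arm", "kwargs": {
  "increments": [0,0,0,0,-0.8,0,10,0,0,-5,0,0,0,10,0,0,-10,0,0,0,10,0,0,-10,0,0,0,10,0,0,-10,0,0,0,10,0,0,-10,0,0,0,10]
}}

```text
t: 9.2
ee_pos: [563.0, -17.6, 124.3]
orientation: [-3.044, -0.778, -0.001]
ft_force: [1.2, 3.2, 1.5]
width: 14.9
grasp_force: 30.0
```

```bash
python3 - <<'E'
from h import *
o=get_obs(); print({k:np.round(v,3) for k,v in o.items() if k!="joint_torque"})
E
```

```text
{'t': np.float64(9.2), 'qpos': array([-5.300e-02,  4.310e-01,  1.822e+00,  1.000e-03,  8.880e-01,
        1.017e+00]), 'qvel': array([-1.000e-03, -0.000e+00,  0.000e+00, -1.000e-03,  1.000e-03,
       -1.386e+00]), 'ee_pos': array([563.042, -17.639, 124.267]), 'orientation': array([-3.044e+00, -7.780e-01, -1.000e-03]), 'ft_force': array([1.163, 3.162, 1.533]), 'moment': array([ 0.462,  0.037, -0.036]), 'grasp_force': np.float64(30.0), 'width': np.float64(14.857)}
```

Emit:
{"fn": "jog_arm", "kwargs": {
  "increments": [0,0,-10,0,0,0,10,0,0,-10,0,0,0,10,0,0,-10,0,0,0,10,0,0,-10,0,0,0,10,0,0,-10,0,0,0,10,0,0,-10,0,0,0,10,0,0,-10,0,0,0,10,0,0,-10,0,0,0,10,0,0,-10,0,0,0,10,0,0,-10,0,0,0,10,0,0,-10,0,0,0,10,0,0,-10,0,0,0,10]
}}

```text
t: 10.7
ee_pos: [562.8, -17.6, 124.3]
orientation: [-0.848, -3.025, -0.001]
ft_force: [-0.5, 3.5, 1.9]
width: 14.9
grasp_force: 30.0
```

```bash
python3 - <<'E'
from h import *
o=get_obs(); print({k:np.round(v,3) for k,v in o.items() if k!="joint_torque"})
E
```

```text
{'t': np.float64(10.7), 'qpos': array([-5.300e-02,  4.310e-01,  1.822e+00,  1.000e-03,  8.890e-01,
       -1.077e+00]), 'qvel': array([ 0.000e+00, -1.000e-03,  2.000e-03,  0.000e+00,  3.000e-03,
       -1.386e+00]), 'ee_pos': array([562.767, -17.551, 124.269]), 'orientation': array([-8.480e-01, -3.025e+00, -1.000e-03]), 'ft_force': array([-0.506,  3.475,  1.871]), 'moment': array([ 0.607,  0.041, -0.058]), 'grasp_force': np.float64(30.0), 'width': np.float64(14.922)}
```

Emit:
{"fn": "jog_arm", "kwargs": {
  "increments": [0,0,-8,0,0,0,10,0,0,-8,0,0,0,10,0,0,-4,0,0,0,10,0,0,0,0,0,0,10]
}}

```text
t: 11.2
ee_pos: [562.7, -17.7, 124.2]
orientation: [0.32, 3.125, 0.001]
ft_force: [-1.1, 4.1, 2.6]
width: 14.8
grasp_force: 30.0
```

```bash
python3 - <<'E'
from h import *
o=get_obs(); print({k:np.round(v,3) for k,v in o.items() if k!="joint_torque"})
E
```

```text
{'t': np.float64(11.2), 'qpos': array([-0.053,  0.431,  1.822,  0.   ,  0.889, -1.42 ]), 'qvel': array([ 0.001,  0.001,  0.001,  0.001, -0.   ,  0.032]), 'ee_pos': array([562.722, -17.65 , 124.247]), 'orientation': array([3.200e-01, 3.125e+00, 1.000e-03]), 'ft_force': array([-1.096,  4.133,  2.589]), 'moment': array([0.632, 0.137, 0.013]), 'grasp_force': np.float64(30.0), 'width': np.float64(14.849)}
```

Emit:
{"fn": "jog_arm", "kwargs": {
  "increments": [0,0,-4,0,0,0,10,0,0,-4,0,0,0,10,0,0,-4,0,0,0,10,0,0,0,0,0,0,10]
}}

```text
t: 11.7
ee_pos: [562.7, -17.7, 124.2]
orientation: [-0.007, 3.142, 0.0]
ft_force: [-1.5, 3.6, 1.4]
width: 14.7
grasp_force: 30.0
```

```bash
python3 - <<'E'
from h import *
o=get_obs(); print({k:np.round(v,3) for k,v in o.items() if k!="joint_torque"})
E
```

```text
{'t': np.float64(11.7), 'qpos': array([-0.053,  0.431,  1.822,  0.   ,  0.889, -1.628]), 'qvel': array([-0.   ,  0.002,  0.001,  0.001, -0.001,  0.026]), 'ee_pos': array([562.734, -17.702, 124.19 ]), 'orientation': array([-0.007,  3.142,  0.   ]), 'ft_force': array([-1.461,  3.601,  1.404]), 'moment': array([0.762, 0.146, 0.008]), 'grasp_force': np.float64(30.0), 'width': np.float64(14.668)}
```

Emit:
{"fn": "jog_arm", "kwargs": {
  "increments": [0,0,-4,0,0,0,10,0,0,-4,0,0,0,10,0,0,-2,0,0,0,10]
}}

```text
t: 12.08
ee_pos: [563.6, -17.6, 124.3]
orientation: [-0.281, 3.127, 0.0]
ft_force: [1.4, 5.0, 1.4]
width: 14.9
grasp_force: 30.0
```

```bash
python3 - <<'E'
from h import *
o=get_obs(); print({k:np.round(v,3) for k,v in o.items() if k!="joint_torque"})
E
```

```text
{'t': np.float64(12.075), 'qpos': array([-5.300e-02,  4.310e-01,  1.821e+00,  1.000e-03,  8.870e-01,
       -1.803e+00]), 'qvel': array([-0.   ,  0.   , -0.001, -0.002,  0.002, -0.269]), 'ee_pos': array([563.634, -17.617, 124.333]), 'orientation': array([-0.281,  3.127,  0.   ]), 'ft_force': array([1.432, 4.99 , 1.413]), 'moment': array([ 0.875, -0.224, -0.033]), 'grasp_force': np.float64(30.0), 'width': np.float64(14.927)}
```

Emit:
{"fn": "jog_arm", "kwargs": {
  "increments": [0,0,-4,0,0,0,10,0,0,-4,0,0,0,10]
}}

```text
t: 12.32
ee_pos: [563.5, -17.5, 124.3]
orientation: [-0.5, 3.1, 0.0]
ft_force: [1.1, 5.8, 1.8]
width: 14.9
grasp_force: 30.0
```

```bash
python3 - <<'E'
from h import *
o=get_obs(); print({k:np.round(v,3) for k,v in o.items() if k!="joint_torque"})
E
```

```text
{'t': np.float64(12.325), 'qpos': array([-5.300e-02,  4.320e-01,  1.821e+00,  1.000e-03,  8.870e-01,
       -1.944e+00]), 'qvel': array([-0.001, -0.   , -0.001, -0.001,  0.   , -0.553]), 'ee_pos': array([563.519, -17.542, 124.257]), 'orientation': array([-0.5,  3.1,  0. ]), 'ft_force': array([1.141, 5.787, 1.793]), 'moment': array([ 0.865, -0.169, -0.052]), 'grasp_force': np.float64(30.001), 'width': np.float64(14.918)}
```

Emit:
{"fn": "jog_arm", "kwargs": {
  "increments": [0,0,-6,0,0,0,10,0,0,-6,0,0,0,10]
}}

```text
t: 12.58
ee_pos: [562.5, -17.9, 124.0]
orientation: [0.824, -3.031, -0.0]
ft_force: [-1.4, 1.6, 2.6]
width: 15.1
grasp_force: 30.0
```

```bash
python3 - <<'E'
from h import *
o=get_obs(); print({k:np.round(v,3) for k,v in o.items() if k in("qpos","moment","ft_force","qvel")})
E
```

```text
{'qpos': array([-0.053,  0.432,  1.822, -0.   ,  0.889, -2.154]), 'qvel': array([-0.004,  0.   ,  0.008, -0.019,  0.007, -0.838]), 'ft_force': array([-1.42 ,  1.58 ,  2.624]), 'moment': array([0.296, 0.009, 0.006])}
```

Emit:
{"fn": "jog_arm", "kwargs": {
  "increments": [0,0,-6,0,0,0,10,0,0,-6,0,0,0,10]
}}

```text
t: 12.82
ee_pos: [563.1, -17.5, 124.0]
orientation: [-1.135, 2.928, 0.001]
ft_force: [1.4, 5.4, -0.0]
width: 15.0
grasp_force: 30.0
```

```bash
python3 - <<'E'
from h import *
o=get_obs(); print({k:np.round(v,3) for k,v in o.items() if k!="joint_torque"})
im=get_image("wrist"); cv2.imwrite("pics/g.png",cv2.resize(im["pixels"][180:320,200:360],None,fx=4,fy=4,interpolation=cv2.INTER_CUBIC))
E
```

```text
{'t': np.float64(12.825), 'qpos': array([-5.300e-02,  4.320e-01,  1.822e+00,  1.000e-03,  8.880e-01,
       -2.364e+00]), 'qvel': array([ 0.   ,  0.002, -0.001, -0.001,  0.001, -0.83 ]), 'ee_pos': array([563.1  , -17.479, 124.031]), 'orientation': array([-1.135e+00,  2.928e+00,  1.000e-03]), 'ft_force': array([ 1.411,  5.368, -0.036]), 'moment': array([ 1.066, -0.087, -0.181]), 'grasp_force': np.float64(30.001), 'width': np.float64(14.957)}
```

View pics/g.png

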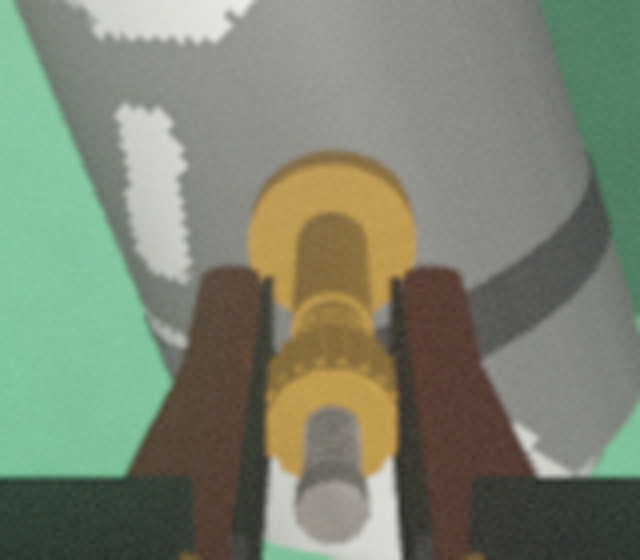

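The crop shows the pads squarely on the nut at about (330,420), with the tip above it. The z moment rose to -0.18 N m after 4.17 rad of turning, so it is probably at the stop. To verify, I'll regrasp 60° back and turn again.

Emit:
{"fn": "jog_arm", "kwargs": {
  "increments": [0,0,0,0,0,0,30,0,0,0,0,0,0,30,0,0,0,-0.6,0.4,0,30,0,0,10,0,0,0,30,0,0,10,0,0,0,30,0,0,10,0,0,0,30,0,0,10,0,0,0,30,0,0,10,0,0,0,30,0,0,10,0,0,0,30,0,0,0,0,0,0,30]
}}

```text
t: 14.12
ee_pos: [562.9, -17.3, 124.0]
orientation: [0.48, 3.105, -0.0]
ft_force: [-0.1, 0.4, 0.3]
width: 26.4
grasp_force: 0.0
```

Emit:
{"fn": "jog_arm", "kwargs": {
  "increments": [0,0,0,0,0,0,10,0,0,0,0,0,0,10,0,0,0,0,0,0,10,0,0,0,0,0,0,10,0,0,0,0,0,0,10]
}}

```text
t: 14.75
ee_pos: [562.8, -17.5, 124.0]
orientation: [-0.482, -3.104, 0.001]
ft_force: [-0.6, -3.3, 0.0]
width: 15.0
grasp_force: 30.0
```

```bash
cat > s.py <<'E'
from h import *
o=get_obs(); print({k:np.round(v,3).tolist() for k,v in o.items() if k!="joint_torque" and k!="qvel"})
E
python3 s.py
```

```text
{'t': 14.75, 'qpos': [-0.052, 0.432, 1.822, -0.0, 0.888, -1.315], 'ee_pos': [562.847, -17.468, 123.97], 'orientation': [-0.482, -3.104, 0.001], 'ft_force': [-0.577, -3.308, 0.022], 'moment': [-0.577, 0.145, 0.057], 'grasp_force': 30.0, 'width': 14.956}
```

Emit:
{"fn": "jog_arm", "kwargs": {
  "increments": [0,0,-4,0,0,0,10,0,0,-4,0,0,0,10]
}}

```text
t: 15.0
ee_pos: [561.9, -17.3, 123.8]
orientation: [-0.26, -3.129, 0.0]
ft_force: [-2.4, -3.6, 2.5]
width: 15.2
grasp_force: 30.0
```

```bash
python3 s.py
```

```text
{'t': 15.0, 'qpos': [-0.052, 0.432, 1.822, -0.0, 0.89, -1.456], 'ee_pos': [561.944, -17.312, 123.819], 'orientation': [-0.26, -3.129, 0.0], 'ft_force': [-2.438, -3.628, 2.462], 'moment': [-0.522, 0.601, -0.03], 'grasp_force': 30.001, 'width': 15.239}
```

Emit:
{"fn": "jog_arm", "kwargs": {
  "increments": [0,0,-4,0,0,0,10,0,0,-4,0,0,0,10]
}}

```text
t: 15.25
ee_pos: [562.0, -17.4, 123.8]
orientation: [-0.041, -3.139, 0.0]
ft_force: [-3.2, -3.4, 2.1]
width: 14.8
grasp_force: 30.0
```

```bash
python3 s.py
```

```text
{'t': 15.25, 'qpos': [-0.052, 0.432, 1.822, -0.0, 0.889, -1.596], 'ee_pos': [562.025, -17.39, 123.779], 'orientation': [-0.041, -3.139, 0.0], 'ft_force': [-3.156, -3.405, 2.075], 'moment': [-0.558, 0.508, -0.086], 'grasp_force': 30.0, 'width': 14.801}
```

```bash
sed -i 's/$//; s/print({k/print(o["joint_torque"].round(3)[3:],{k/' s.py; python3 s.py
```

```text
[ 0.798 -0.754  0.703] {'t': 15.25, 'qpos': [-0.052, 0.432, 1.822, -0.0, 0.889, -1.596], 'ee_pos': [562.025, -17.39, 123.779], 'orientation': [-0.041, -3.139, 0.0], 'ft_force': [-3.156, -3.405, 2.075], 'moment': [-0.558, 0.508, -0.086], 'grasp_force': 30.0, 'width': 14.801}
```

Emit:
{"fn": "jog_arm", "kwargs": {
  "increments": [0,0,-6,0,0,0,10]
}}

```text
t: 15.38
ee_pos: [562.0, -17.5, 123.8]
orientation: [0.124, -3.137, 0.0]
ft_force: [-2.7, -5.0, 1.3]
width: 14.9
grasp_force: 30.0
```

```bash
python3 s.py
```

```text
[ 0.911 -0.761  1.225] {'t': 15.375, 'qpos': [-0.052, 0.432, 1.822, -0.001, 0.889, -1.702], 'ee_pos': [561.99, -17.481, 123.781], 'orientation': [0.124, -3.137, 0.0], 'ft_force': [-2.659, -4.967, 1.326], 'moment': [-0.653, 0.488, -0.082], 'grasp_force': 30.0, 'width': 14.903}
```

Emit:
{"fn": "jog_arm", "kwargs": {
  "increments": [0,0,-6,0,0,0,10]
}}

```text
t: 15.5
ee_pos: [562.0, -17.6, 123.8]
orientation: [0.288, -3.127, 0.001]
ft_force: [-1.2, -7.9, -0.9]
width: 14.9
grasp_force: 30.0
```

```bash
python3 s.py
```

```text
[ 1.543 -0.46   1.021] {'t': 15.5, 'qpos': [-0.052, 0.432, 1.822, -0.001, 0.889, -1.806], 'ee_pos': [562.04, -17.629, 123.778], 'orientation': [0.288, -3.127, 0.001], 'ft_force': [-1.236, -7.86, -0.869], 'moment': [-1.388, 0.293, 0.115], 'grasp_force': 29.999, 'width': 14.871}
```

Emit:
{"fn": "jog_arm", "kwargs": {
  "increments": [0,0,-6,0,0,0,10]
}}

```text
t: 15.62
ee_pos: [562.2, -17.8, 123.7]
orientation: [0.452, -3.107, 0.001]
ft_force: [-3.2, -5.0, 0.4]
width: 15.0
grasp_force: 30.0
```

```bash
python3 s.py
```

```text
[ 1.367 -0.419  1.073] {'t': 15.625, 'qpos': [-0.052, 0.432, 1.822, -0.001, 0.889, -1.911], 'ee_pos': [562.209, -17.796, 123.725], 'orientation': [0.452, -3.107, 0.001], 'ft_force': [-3.183, -5.041, 0.365], 'moment': [-1.147, 0.295, -0.079], 'grasp_force': 30.001, 'width': 15.016}
```

Emit:
{"fn": "jog_arm", "kwargs": {
  "increments": [0,0,-6,0,0,0,10]
}}

```text
t: 15.75
ee_pos: [562.1, -17.8, 123.7]
orientation: [0.614, -3.079, 0.001]
ft_force: [-6.2, -2.2, 3.0]
width: 15.0
grasp_force: 30.0
```

```bash
python3 s.py
```

```text
[ 0.905 -1.17   0.985] {'t': 15.75, 'qpos': [-0.052, 0.432, 1.822, -0.001, 0.889, -2.016], 'ee_pos': [562.101, -17.805, 123.702], 'orientation': [0.614, -3.079, 0.001], 'ft_force': [-6.179, -2.238, 2.96], 'moment': [-0.299, 1.263, -0.078], 'grasp_force': 30.001, 'width': 15.032}
```

The first grasp turned 4.17 rad without letting go, with moment spikes and stick-slip only after about 3.4 rad. The regrasp adds another 0.7 rad of slipping against the stop. The nut is at its stop, so I'll release, rise, close the fingers and settle above the tip.

Emit:
{"fn": "jog_arm", "kwargs": {
  "increments": [0,0,0,0,0,0,40,0,0,0,0,0,0,40,0,0,0,0,0,0,40,0,0,0,0,0,-25,40,0,0,0,0,0,-30,40,0,0,0,0,0,0,0,0,0,0,0,0,0,0,0,0,0,0,0,0,0,0,0,0,0,0,0,0,0,0,0,0,0,0,0,0,0,0,0,0,0,0]
}}

```text
t: 17.12
ee_pos: [562.9, -17.2, 178.8]
orientation: [0.609, -3.082, -0.0]
ft_force: [0.4, 0.3, 0.1]
width: 0.3
grasp_force: 0.0
```

```bash
python3 s.py; python3 - <<'E'
from h import *
im=get_image("wrist"); P=pts(im)
for lo,hi in [(162,173),(173,183),(183,192)]:
    m=(np.hypot(P[...,0]-562,P[...,1]+19)<14)&(P[...,2]>lo)&(P[...,2]<hi)&(im["depth"]>0)
    if m.sum(): print(lo,hi,m.sum(),P[m].min(0).round(1),P[m].max(0).round(1))
m=(np.hypot(P[...,0]-562,P[...,1]+19)<40)&(P[...,2]>195)&(P[...,2]<250)
print("finger end",np.percentile(P[m][:,2],[0,1,3,10]).round(1))
E
```

```text
[-0.037  0.061  0.   ] {'t': 17.125, 'qpos': [-0.052, 0.357, 1.784, -0.0, 1.0, -2.013], 'ee_pos': [562.856, -17.22, 178.779], 'orientation': [0.609, -3.082, -0.0], 'ft_force': [0.45, 0.276, 0.096], 'moment': [0.022, 0.003, -0.069], 'grasp_force': 0.0, 'width': 0.252}
162 173 413 [554.1 -26.2 162. ] [567.4  -9.8 172.7]
173 183 58 [559.  -21.1 173. ] [562.7 -15.4 182.6]
183 192 31 [558.4 -21.1 183.4] [560.3 -16.1 187.3]
finger end [201.4 203.5 205.4 210.4]
```

Fingers are shut above the tip. Force baseline is near 0, and contact is expected at a reported z≈163.

Emit:
{"fn": "jog_arm", "kwargs": {
  "increments": [0,0,0,0,0,6,0,0,0,0,0,0,4,0,0,0,0,0,0,1,0,0,0,0,0,0,1,0,0,0,0,0,0,0,0]
}}

```text
t: 17.8
ee_pos: [562.9, -17.2, 167.0]
orientation: [0.609, -3.082, 0.0]
ft_force: [-0.2, 0.7, -0.0]
width: 0.7
grasp_force: 0.0
```

Emit:
{"fn": "jog_arm", "kwargs": {
  "increments": [0,0,0,0,0,1,0,0,0,0,0,0,0,0]
}}

```text
t: 18.05
ee_pos: [562.9, -17.2, 166.0]
orientation: [0.609, -3.082, 0.0]
ft_force: [-0.2, -0.5, -0.7]
width: 0.5
grasp_force: 0.0
```

Emit:
{"fn": "jog_arm", "kwargs": {
  "increments": [0,0,0,0,0,1,0,0,0,0,0,0,0,0]
}}

```text
t: 18.3
ee_pos: [562.9, -17.2, 164.9]
orientation: [0.609, -3.082, -0.0]
ft_force: [-0.6, -0.2, -0.5]
width: 0.4
grasp_force: 0.0
```

Emit:
{"fn": "jog_arm", "kwargs": {
  "increments": [0,0,0,0,0,1,0,0,0,0,0,0,0,0]
}}

```text
t: 18.55
ee_pos: [562.9, -17.2, 163.9]
orientation: [0.609, -3.082, -0.0]
ft_force: [-0.5, -0.2, -0.5]
width: 0.3
grasp_force: 0.0
```

Emit:
{"fn": "jog_arm", "kwargs": {
  "increments": [0,0,0,0,0,0.7,0,0,0,0,0,0,0,0]
}}

```text
t: 18.8
ee_pos: [563.0, -17.2, 163.4]
orientation: [-0.609, 3.082, -0.0]
ft_force: [0.0, -0.6, -0.0]
width: 0.5
grasp_force: 0.5
```

Emit:
{"fn": "jog_arm", "kwargs": {
  "increments": [0,0,0,0,0,0.7,0,0,0,0,0,0,0,0]
}}

```text
t: 19.05
ee_pos: [563.1, -17.2, 162.8]
orientation: [-0.609, 3.082, -0.0]
ft_force: [0.2, -0.3, 3.3]
width: 0.5
grasp_force: 1.6
```

Contact at z≈163.3, about 3.3 N. Continuing gently.

Emit:
{"fn": "jog_arm", "kwargs": {
  "increments": [0,0,0,0,0,0.7,0,0,0,0,0,0,0,0]
}}

```text
t: 19.3
ee_pos: [563.0, -17.2, 161.9]
orientation: [-0.609, 3.082, -0.0]
ft_force: [-1.0, -1.2, 3.7]
width: 0.7
grasp_force: 2.0
```

Emit:
{"fn": "jog_arm", "kwargs": {
  "increments": [0,0,0,0,0,0.7,0,0,0,0,0,0,0,0]
}}

```text
t: 19.55
ee_pos: [563.0, -17.2, 161.2]
orientation: [-0.609, 3.082, -0.0]
ft_force: [-1.4, -0.4, 3.5]
width: -0.0
grasp_force: 2.3
```

The tip is free and following. Continuing to about 5 mm down.

Emit:
{"fn": "jog_arm", "kwargs": {
  "increments": [0,0,0,0,0,1,0,0,0,0,0,0,0,0]
}}

```text
t: 19.8
ee_pos: [563.1, -17.2, 160.3]
orientation: [-0.609, 3.082, -0.0]
ft_force: [-1.0, -0.2, 5.9]
width: 0.2
grasp_force: 2.8
```

Emit:
{"fn": "jog_arm", "kwargs": {
  "increments": [0,0,0,0,0,1,0,0,0,0,0,0,0,0]
}}

```text
t: 20.05
ee_pos: [563.1, -17.2, 159.4]
orientation: [-0.609, 3.082, -0.0]
ft_force: [-1.5, 0.9, 6.6]
width: 0.4
grasp_force: 3.2
```

Emit:
{"fn": "jog_arm", "kwargs": {
  "increments": [0,0,0,0,0,0.7,0,0,0,0,0,0,0,0]
}}

```text
t: 20.3
ee_pos: [563.1, -17.2, 158.8]
orientation: [-0.609, 3.082, -0.0]
ft_force: [-1.3, -1.0, 6.8]
width: 0.5
grasp_force: 3.5
```

```bash
python3 s.py
```

```text
[-0.04  -0.414 -0.   ] {'t': 20.3, 'qpos': [-0.052, 0.384, 1.799, 0.0, 0.959, -2.013], 'ee_pos': [563.087, -17.215, 158.776], 'orientation': [-0.609, 3.082, -0.0], 'ft_force': [-1.318, -1.022, 6.801], 'moment': [0.069, 0.334, 0.004], 'grasp_force': 3.52, 'width': 0.495}
```

Emit:
{"fn": "jog_arm", "kwargs": {
  "increments": [0,0,0,0,0,0.8,0,0,0,0,0,0,0,0]
}}

```text
t: 20.55
ee_pos: [563.1, -17.2, 158.0]
orientation: [-0.609, 3.082, -0.0]
ft_force: [-2.2, 1.2, 7.4]
width: 0.4
grasp_force: 3.9
```

Emit:
{"fn": "jog_arm", "kwargs": {
  "increments": [0,0,0,0,0,0,0,0,0,0,0,0,0,0,0,0,0,0,0,0,0,0,0,0,0,0,0,0,0,0,0,0,0,0,0,0,0,0,0,0,0,0,0,0,0,0,0,0,0,0,0,0,0,0,0,0]
}}

```text
t: 21.55
ee_pos: [563.1, -17.2, 158.1]
orientation: [-0.609, 3.082, -0.0]
ft_force: [-1.2, 0.6, 7.7]
width: 0.5
grasp_force: 3.8
```

Emit:
{"fn": "jog_arm", "kwargs": {
  "increments": [0,0,0,0,0,0,0,0,0,0,0,0,0,0,0,0,0,0,0,0,0,0,0,0,0,0,0,0,0,0,0,0,0,0,0,0,0,0,0,0,0,0,0,0,0,0,0,0,0,0,0,0,0,0,0,0]
}}

```text
t: 22.55
ee_pos: [563.1, -17.2, 158.1]
orientation: [-0.609, 3.082, -0.0]
ft_force: [-1.8, -0.3, 7.5]
width: 0.5
grasp_force: 3.8
```

Held about 5 mm down at 7.5 N for 2 s. Now lifting off.

Emit:
{"fn": "jog_arm", "kwargs": {
  "increments": [0,0,0,0,0,-2,0,0,0,0,0,0,-2,0,0,0,0,0,0,-3,0,0,0,0,0,0,-10,0,0,0,0,0,0,-30,0,0,0,0,0,0,-40,0,0,0,0,0,0,-40,0,0,0,0,0,0,0,0,0,0,0,0,0,0,0,0,0,0,0,0,0,0]
}}

```text
t: 23.8
ee_pos: [562.0, -17.1, 283.2]
orientation: [0.608, -3.079, -0.001]
ft_force: [-0.5, 1.2, 0.3]
width: 0.5
grasp_force: 0.0
```

```bash
python3 s.py; python3 - <<'E'
from h import *
im=get_image("wrist"); P=pts(im)
m=(np.hypot(P[...,0]-562,P[...,1]+19)<12)&(P[...,2]>180)&(P[...,2]<195)
print("tip top",np.percentile(P[m][:,2],[50,90]))
print(job.close_job())
E
```

```text
[-0.042  0.064  0.   ] {'t': 23.8, 'qpos': [-0.052, 0.243, 1.684, -0.0, 1.217, -2.013], 'ee_pos': [562.015, -17.148, 283.244], 'orientation': [0.608, -3.079, -0.001], 'ft_force': [-0.457, 1.204, 0.27], 'moment': [0.038, 0.024, -0.015], 'grasp_force': 0.0, 'width': 0.491}
tip top [186.6146136  187.74689811]
the job is handed in; nothing more can be done
None
```

I handed the job in at about 24 s: the lock nut was turned until it slipped at its stop (judged from the torque, since its angle can't be read), the tip was held about 5 mm down at about 7.5 N for 2 s and is back up, and the arm is clear; no verdict was shown.

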